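Light the hob and hold the roasting pan over the burner

TASK

Light the table hob: push its knob down and turn it anticlockwise to the large orange mark, then let it spring back up. Then pick up the iron roasting pan by its wooden top handle, carry it over the wind guard without bumping the hob or anything else, and hold it level and centred over the burner, still, about 3 cm above the pan support and not touching it. Finish like that, with the pan still in the gripper: do not set it down or let go.

Things in the scene. Friction and masses are not known exactly. Their poses are not given: they have to be found in the camera images.
- hob: table-top gas hob, fixed to the table: steel body with black glass top, 360 (x) x 290 (y) mm; glass top 68 mm above the table. Origin: centre of its underside, on the table; its own -x side is the front, with the knob. An upright sheet-steel wind guard stands along each side at its y = -147 and +147 mm, from its x = -60 to +170 mm, upper edge 153 mm above the table; front and back are open. The burner and its cast-iron pan support lie at its x = +45, y = 0
- support_top (a point): point on the burner's axis at the height of the upper edge of the pan support (106 mm above the table); same axes as the hob. The support is four black arms laid diagonally, reaching 110 mm from the axis; nothing of the burner is higher
- knob_grip (a point): the hob's knob, a black upright bar 46 mm long, 14 mm thick, with a white pointer line at one end; 180 mm in front of the burner axis (hob x = -135, y = 0). This point is on its axis, 30 mm above the glass; the bar reaches from 16 mm below to 12 mm above it. Own x axis: along the bar towards the pointer, turns with the knob; z up. Beneath it the round hub, 13 mm in radius, and then a thin stem
- knob (a joint): turn of the knob, rad: 0 = off (pointer to the back of the hob, at the white ring), grows anticlockwise seen from above; 1.31 (75 degrees) = large orange mark, full flame; 2.4 = small orange mark, low flame; end stop at 2.6. At off it is locked against turning (about 0.06 rad play) unless pressed down at least 4.5 mm; from about 0.6 rad on it is free and springs up when let go. Light friction, 0.05 N m, keeps it where it is left
- knob_stem (a joint): how far the knob is pressed down, m: 0 = up, 0.006 = fully down; spring of 3.6 N at the top, 7.2 N at full travel
- pan: dark iron roasting pan, empty, 172 mm across the rim, 116 mm across its flat underside, 60 mm high, 0.4 to 0.75 kg, with a rigid steel bow over the top carrying a wooden grip. Origin: centre of its underside; z up, x along the wooden grip. It starts standing on the straw mat
- pan_grip (a point): centre of the pan's wooden grip, 125 mm above the pan's underside over its middle: a level bar 76 mm long (along its x), 18 mm thick (y), 22 mm high (z); the bow slopes down from both its ends. Same axes as the pan
- pan_mat: round straw mat, 190 mm across, 8 mm thick, fixed, under the pan, left or right of the hob. Origin: centre of its underside
- pot: polished silver coffee pot, 142 mm across the belly, 146 mm high, on a second straw mat on the other side of the hob; spout along its -x (to 115 mm), handle along +x (to 105 mm). Leave it alone. Origin: centre of its underside
- jar: amber glass jar with wooden cap, 84 mm across, 140 mm high, standing beside the hob. Leave it alone. Origin: centre of its underside
- mug: white mug, 80 mm across, 90 mm high, handle on its +y, beside the hob. Leave it alone. Origin: centre of its underside
There are look-alikes about, which are no part of the job. Of the things like the pan, leave any that is blue; of the rest the larger one is meant.

How it is judged:
By the outcome, as a careful person would: the job done as asked, in the order asked, and still so for the second after the job is handed in, while the arm keeps its last pose, push and grip.
It also fails if it takes over 64 s, if anything falls off the work surface, if the arm or the gripper's body presses on something with over 40 N, if the wrist force passes 120 N, or if a joint passes its speed limit or range.

ROBOT

A 6-joint arm with a two-finger parallel gripper is mounted at the origin on the work surface. World frame = base frame: x ahead of the robot, y to its left, z up, the work surface at z = 0. Lengths are in mm, angles in rad, forces in N, time in s.
With the tool pointing down it reaches from about 300 to 1000 mm from the base axis. Payload 5.1 kg.
Tool frame: the origin (TCP) lies at the very end of the fingers, on their centre line; the grasp point (between the pads) lies 19 mm behind it; z points along the fingers, y is the direction in which the jaws open and shut (so a half turn about z gives the same grasp; the last joint's range is limited). The gripper opens to 95 mm and grips with 3 to 60 N. Pads are 20 mm wide; open, the fingers measure 119 mm over their backs; the gripper's body (75 mm by 180 mm) begins 59 mm behind the grasp point.
Start: joints at [-1.217, 0.124, 1.65, -0, 1.367, -0.083], TCP at [274.945, -588.973, 178.956] pointing down, gripper open.
Joint ranges: [-2.61, 2.61], [-1.02, 2.33], [0.03, 2.71], [-1.35, 4.49], [0.32, 2.68], [-2.91, 2.91]. Speed limits (rad/s): [2.57, 2.57, 3.14, 3.14, 3.14, 3.14].

INTERFACE

Orientations are given as a unit quaternion [x, y, z, w].
In Python, from bench import * gives the robot as it stands.
- The arm moves only by the tool move_arm, never from a script. Its argument "increments" is one flat list of numbers, 6 for each row, row after row: the shift along the tool's x, y, z in cm, then the turn, a rotation vector about the tool's x, y, z in rad. A call has 1 to 10 rows; each row is the pose to reach, as a shift and turn from the pose commanded when the call began, along the tool's axes at that moment; what a row does not reach only later rows make up. A row lasts 1/8 s, in which the tool goes at most 62.5 mm and 10.7 degrees, less where a joint would pass 70% of its speed; a pose out of reach is approached as far as the arm can. A call with a gripper value outside its range is refused whole. "jaw" is the finger opening in cm, from 0 to 9.51, set as the call begins (left out, the last holds). The fingers move at their own pace and stop on an object; the grip force is fixed at half the most. Time passes only in rows, so rows that repeat a pose let the fingers close. It gives the time, the measured TCP pose, the force and the opening at its end, in the units of the state.
- sense(): the state, without advancing time (a new reading comes with each control period).
- get_image(name): name is "scene" or "side" or "wrist"; returns a dict with "image" (384x512x3 uint8, red, green, blue), "K" (3x3 intrinsics, pixels), "k1" (the pictures are not rectified: a ray, as slopes to the right and down, at radius r is drawn at 1 + k1 r^2 times it, then the intrinsics apply), "rvec" (rotation vector, rad) and "tvec" (3), from world to camera coordinates, as OpenCV has them. Camera axes: x right, y down, z forward; pixel columns grow to the right and rows downward; lengths in mm; the calibration is good to about 2 mm. A picture is of the moment at which its call begins. There is no depth.
- finish_job(): hands the job in, once; it reports no verdict.
The state is a dict: "time_s": time; "qpos": joint angles; "qvel": joint speeds; "joint_efforts": joint torques, N m; "tool_pos": TCP position; "tool_rot": TCP orientation; "ft_force": force on the tool from outside, world axes, zero at the start; "torque": the same for the moment, N m; "finger_gap": opening from 0.0 (shut) to 1.0 (fully open).
Only numpy, scipy, OpenCV 4.12 (cv2) and the standard library are available. Lean on these libraries where they do the work, as an engineer would, in place of code of your own. Each camera call takes 0.05 s, during which the arm holds its last target. There are 200 camera calls.

## Working session

There is one attempt and no reset: what is moved stays moved. The work goes in short steps, Python scripts to look and compute and a tool call to move; the robot and the scene stay as the last step left them, time stands still between calls to the robot, and variables do not carry over. Pictures are saved under pics/ and viewed, about 8 in all and at most 12, crops included, and the job is handed in when it is done.

Besides the shell and the picture viewer there is one more tool, called after "Emit:" as name(argument=value, ...) on one line, values as JSON. move_arm: Moves the arm, as the interface text tells. Its arguments: {"type":"object","properties":{"increments":{"type":"array"},"jaw":{"type":"number"}},"required":["increments"]}

```bash
mkdir -p pics; ls
cat > h.py <<'E'
from bench import *
import numpy as np, cv2
from scipy.spatial.transform import Rotation as R
def cam(d):
    Rm=cv2.Rodrigues(np.array(d["rvec"],float))[0]; t=np.array(d["tvec"],float).ravel(); return Rm,t
def ray(d,px):
    K=np.array(d["K"]);k=d["k1"]; Rm,t=cam(d)
    p=cv2.undistortPoints(np.array([[px]],float),K,np.array([k,0,0,0,0.]))[0,0]
    return -Rm.T@t, Rm.T@np.array([p[0],p[1],1])
def onz(d,px,z):
    o,v=ray(d,px); return o+v*(z-o[2])/v[2]
def proj(d,P):
    return cv2.projectPoints(np.array(P,float).reshape(-1,1,3),np.array(d["rvec"],float),np.array(d["tvec"],float),np.array(d["K"]),np.array([d["k1"],0,0,0,0.]))[0][:,0]
def tri(d1,p1,d2,p2):
    A=[];b=[]
    for d,p in((d1,p1),(d2,p2)):
        o,v=ray(d,p);v=v/np.linalg.norm(v);M=np.eye(3)-np.outer(v,v);A.append(M);b.append(M@o)
    x=np.linalg.lstsq(np.vstack(A),np.hstack(b),rcond=None)[0]; return x,np.linalg.norm(np.vstack(A)@x-np.hstack(b))
def save(d,n,s=1.5):
    cv2.imwrite(f"pics/{n}.png",cv2.resize(d["image"][:,:,::-1],None,fx=s,fy=s,interpolation=cv2.INTER_CUBIC))
E
cat > a.py <<'E'
from h import *
import pickle
D={n:get_image(n) for n in("scene","side","wrist")}
pickle.dump(D,open("d0.pkl","wb"))
for n in D: save(D[n],n+"0",1.55); print(n,np.array(D[n]["K"]).tolist(),D[n]["k1"],(-cam(D[n])[0].T@cam(D[n])[1]).round())
print(sense())
E
python3 a.py
```

```text
pics
scene [[378.6884358967859, 0.0, 254.3282139797246], [0.0, 378.6884358967859, 190.8636484838687], [0.0, 0.0, 1.0]] -0.11286807242955825 [1436. -471.  743.]
side [[385.8394371684788, 0.0, 251.3166846567556], [0.0, 385.8394371684788, 195.0655686458457], [0.0, 0.0, 1.0]] -0.12268023709430358 [ -330. -1138.   830.]
wrist [[330.6414098349767, 0.0, 251.77353467351946], [0.0, 330.6414098349767, 196.69628863227126], [0.0, 0.0, 1.0]] -0.001048370629663649 [ 341. -558.  383.]
{'time_s': 0.15, 'qpos': array([-1.21660043e+00,  1.24336276e-01,  1.65136291e+00,  4.96535986e-06,
        1.36752898e+00, -8.25859179e-02]), 'qvel': array([-7.59386987e-05, -2.74370173e-03, -4.06757111e-03, -3.11954729e-04,
       -4.98821913e-04, -1.25447095e-04]), 'joint_efforts': array([ 6.34377739e-04, -4.18192649e+01, -3.60470974e+01,  7.75002781e-02,
        4.68507735e-02, -1.05054619e-04]), 'tool_pos': array([ 274.75226361, -588.44941707,  177.98026128]), 'tool_rot': array([ 9.76247120e-01,  2.16658467e-01, -1.08305731e-04, -8.10557329e-04]), 'ft_force': array([ 0.26087844,  0.32336294, -1.32955293]), 'torque': array([0.01105972, 0.01492426, 0.03230232]), 'finger_gap': 1.0017364549243468}
```

View pics/scene0.png

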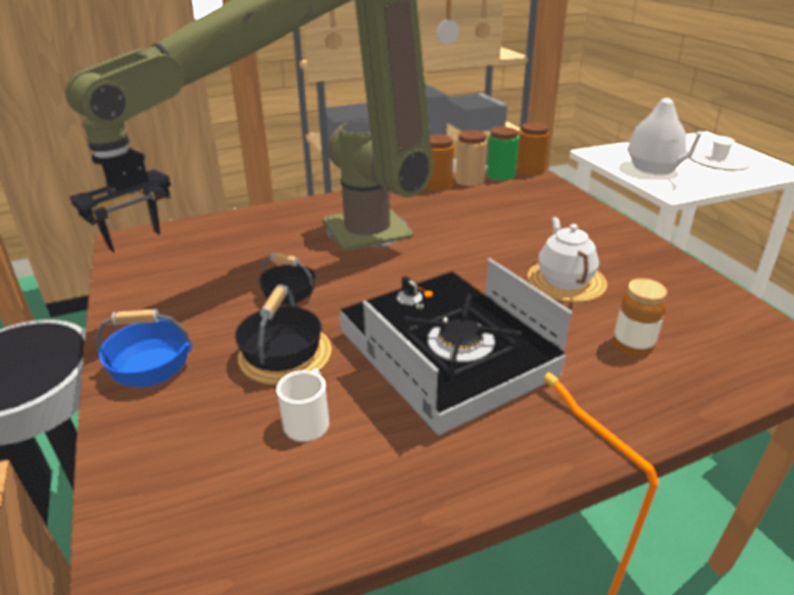

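View pics/side0.png

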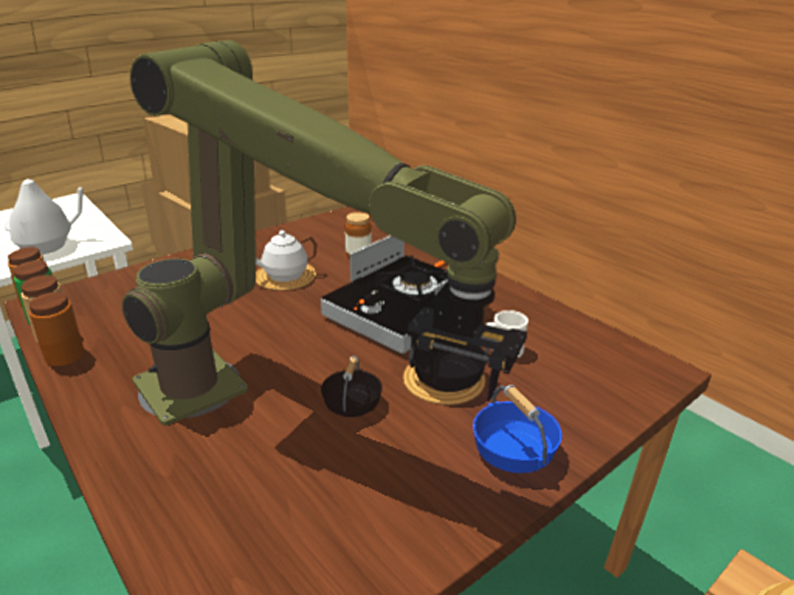

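The scene view shows the hob (knob about (409,290), burner (462,338) in the 1.55x picture), the pan on its mat at (280,335) and the smaller look-alike at (287,280). The blue pan is at (145,350), the mug at (303,405), and the pot and jar are on the far side. The side view is partly hidden by the gripper.

```bash
cat > b.py <<'E'
from h import *
import pickle
D=pickle.load(open("d0.pkl","rb")); d=D["scene"]; s=1.55
for n,p,z in [("frontleft",(341,318),68),("frontright",(458,272),68),("backright",(563,352),68),("burner",(462,338),85),("knob",(409,288),98),("guardR top front",(488,263),153),("guardR top back",(569,308),153),("guardL top front",(364,303),153),("guardL top back",(436,376),153),("grip a",(266,312),133),("grip b",(285,291),133),("pan rim",(280,338),60),("mat",(284,350),8),("mug",(303,380),90),("small",(288,278),50),("jar",(645,292),140),("pot top",(573,230),146)]:
    print(n,onz(d,(p[0]/s,p[1]/s),z).round())
E
python3 b.py
```

```text
frontleft [ 498. -224.   68.]
frontright [427.  74.  68.]
backright [762. 122.  68.]
burner [670. -42.  85.]
knob [490. -73.  98.]
guardR top front [545.  77. 153.]
guardR top back [745. 132. 153.]
guardL top front [ 586. -202.  153.]
guardL top back [ 820. -167.  153.]
grip a [ 516. -371.  133.]
grip b [ 458. -322.  133.]
pan rim [ 506. -351.   60.]
mat [ 478. -344.    8.]
mug [ 678. -346.   90.]
small [ 272. -283.   50.]
jar [742. 316. 140.]
pot top [476. 338. 146.]
```

```bash
cat > plan.py <<'E'
import sys,numpy as np,json
from scipy.spatial.transform import Rotation as R
# usage: plan.py 'x,y,z,yawdeg;...' : rows from commanded pose cmd.json (x,y,z,yawdeg; tool straight down)
def Rt(y): return R.from_euler('z',y,degrees=True)*R.from_rotvec([np.pi,0,0])
def plan(c,ts):
    for t in ts:
        v=Rt(c[3]).inv().apply(np.array(t[:3])-c[:3])/10
        r=(Rt(c[3]).inv()*Rt(t[3])).as_rotvec()
        print(t,np.r_[v,r].round(3).tolist(), "dist",np.linalg.norm(v*10).round(),"deg",np.degrees(np.linalg.norm(r)).round(1))
if __name__=="__main__":
    plan(np.array(eval('['+sys.argv[1]+']'),float),[list(map(float,s.split(','))) for s in sys.argv[2].split(';')])
E
python3 - <<'E'
from h import *
import pickle
D=pickle.load(open("d0.pkl","rb"))
d=D["wrist"];print(cam(d)[0].T.round(3).tolist())
E
python3 plan.py 274.9,-589,179,25.03 "290,-560,240,25;430,-370,330,11.5"
```

```text
[[0.425, -0.874, -0.236], [-0.905, -0.411, -0.109], [-0.002, 0.26, -0.966]]
[290.0, -560.0, 240.0, 25.0] [2.595, -1.989, -6.1, 0.0, -0.0, 0.001] dist 69.0 deg 0.0
[430.0, -370.0, 330.0, 11.5] [23.319, -13.281, -15.1, 0.0, -0.0, 0.236] dist 308.0 deg 13.5
```

Emit:
move_arm(increments=[2.6,-2,-6.1,0,0,0,23.3,-13.3,-15.1,0,0,0.236,23.3,-13.3,-15.1,0,0,0.236,23.3,-13.3,-15.1,0,0,0.236,23.3,-13.3,-15.1,0,0,0.236,23.3,-13.3,-15.1,0,0,0.236,23.3,-13.3,-15.1,0,0,0.236,23.3,-13.3,-15.1,0,0,0.236])

```text
time_s: 1.15
tool_pos: [428.8, -370.6, 328.4]
tool_rot: [0.995, 0.099, -0.001, -0.001]
ft_force: [0.1, -0.2, -0.8]
finger_gap: 1.001
```

```bash
python3 - <<'E'
from h import *
import pickle
d=get_image("wrist"); e=get_image("side"); pickle.dump((d,e),open("d1.pkl","wb")); save(d,"wrist1",1.5)
s=sense();print(s["tool_pos"],R.from_quat(s["tool_rot"]).as_matrix()[:,0],s["time_s"])
E
python3 plan.py 430,-370,330,11.5 "490,-73,300,11.5"
```

```text
[ 428.75278627 -370.75064447  328.57636668] [ 0.9803133   0.19744372 -0.00134393] 1.25
[490.0, -73.0, 300.0, 11.5] [11.801, -27.908, 3.0, 0.0, 0.0, 0.0] dist 304.0 deg 0.0
```

View pics/wrist1.png

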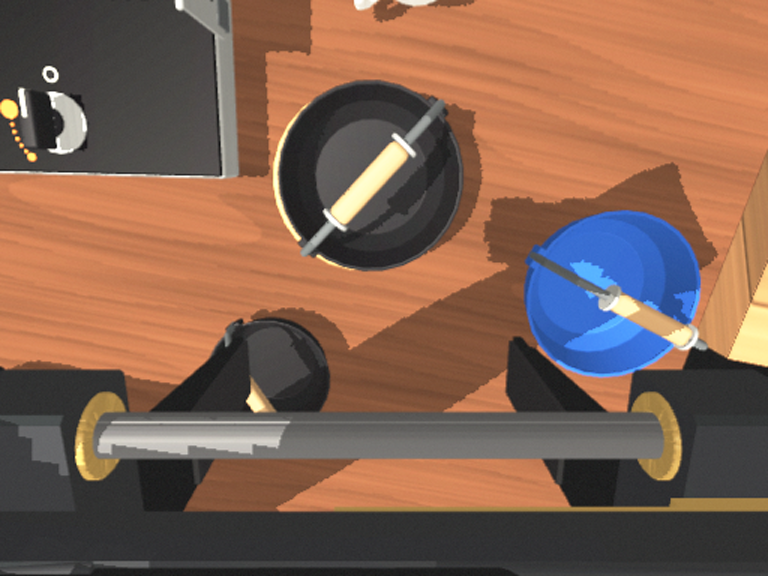

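The wrist view shows the iron pan with its wooden grip from (333,222) to (409,142), the knob at the upper left (40,120), the small pan partly hidden at (275,370) and the blue pan at the right.

Emit:
move_arm(increments=[11.8,-27.9,3,0,0,0,11.8,-27.9,3,0,0,0,11.8,-27.9,3,0,0,0,11.8,-27.9,3,0,0,0,11.8,-27.9,3,0,0,0,11.8,-27.9,3,0,0,0,11.8,-27.9,3,0,0,0])

```text
time_s: 2.12
tool_pos: [489.6, -73.9, 299.6]
tool_rot: [0.995, 0.1, -0.0, 0.0]
ft_force: [0.1, -0.1, -0.0]
finger_gap: 0.999
```

Run:
```python
from h import *
import pickle
d1,e1=pickle.load(open("d1.pkl","rb"))
# wooden grip
im=d1["image"]; hsv=cv2.cvtColor(im,cv2.COLOR_RGB2HSV)
m=cv2.inRange(hsv,(8,60,150),(30,160,255)); w=np.zeros_like(m); w[85:155,212:285]=1; m*=w
n,l,st,c=cv2.connectedComponentsWithStats(m); i=1+np.argmax(st[1:,4]); pts=np.argwhere(l==i)[:,::-1]
r=cv2.minAreaRect(pts.astype(np.float32)); print(r, st[i])
b=cv2.boxPoints(r); b3=[onz(d1,p,141) for p in b]; print(np.round(b3,1))
print("centre",onz(d1,r[0],141))
for p in((333,222),(409,140)): print(onz(d1,(p[0]/1.5,p[1]/1.5),138))
d=get_image("wrist"); e=get_image("scene"); pickle.dump((d,e),open("d2.pkl","wb")); save(d,"wrist2",1.5)
s=sense();print(s["tool_pos"],R.from_quat(s["tool_rot"]).as_matrix()[:,0],s["time_s"])
```

```text
((245.57672119140625, 121.57125091552734), (15.96442985534668, 65.37564849853516), 42.87890625) [220  94  52  56 607]
[[ 455.5 -323.9  141. ]
 [ 518.5 -364.   141. ]
 [ 509.6 -379.5  141. ]
 [ 445.7 -339.7  141. ]]
centre [ 482.93431384 -352.10957919  141.        ]
[ 447.04555942 -330.54456084  138.        ]
[ 519.85795473 -376.25120614  138.        ]
[489.6730425  -74.5235628  299.87085032] [ 9.80394736e-01  1.97043288e-01 -3.23302409e-04] 2.225
```

View pics/wrist2.png

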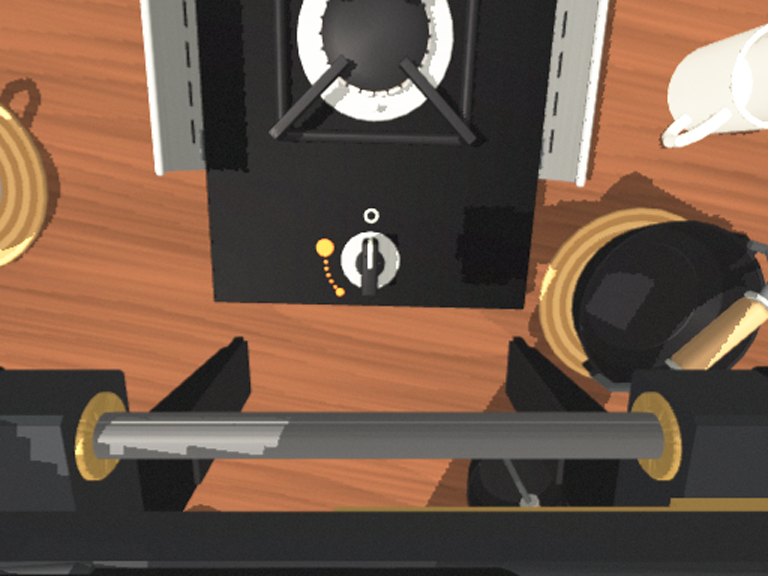

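The view shows the knob at off: bar on (370,261) with its pointer to the ring at (371,215), glass front corners (214,301) and (525,308), and the large orange mark at (325,247). The burner is at about (375,40).

Run:
```python
from h import *
import pickle
d,e=pickle.load(open("d2.pkl","rb"));f=lambda p,z:onz(d,(p[0]/1.5,p[1]/1.5),z)
a=f((214,301),68);b=f((525,308),68);v=a-b;L=np.linalg.norm(v);yaw=np.arctan2(-v[0],v[1]);print("front",a,b,L,np.degrees(yaw))
# dial disc
hsv=cv2.cvtColor(d["image"],cv2.COLOR_RGB2HSV)
m=cv2.inRange(hsv,(0,0,150),(180,60,255)); w=np.zeros_like(m); w[150:196,222:272]=1; m*=w
pts=np.argwhere(m)[:,::-1].astype(np.float32); 
n,l,st,c=cv2.connectedComponentsWithStats(m); print(st[1:],c[1:])
h=cv2.convexHull(pts); el=cv2.fitEllipse(h); print("dial",el, onz(d,el[0],69))
m2=cv2.inRange(hsv,(0,0,150),(180,60,255)); w[:]=0; w[135:152,235:260]=1; q=np.argwhere(m2*w)[:,::-1].mean(0); print("ring",onz(d,q,68))
m3=cv2.inRange(hsv,(8,120,150),(30,255,255)); w[:]=0; w[155:175,205:230]=1; q3=np.argwhere(m3*w)[:,::-1].mean(0); print("orange",onz(d,q3,68))
for p in((370,236),(369,295)):print("bar",f(p,110))
u=np.array([np.cos(yaw),np.sin(yaw),0]); mid=(a+b)/2; print("knob from front", mid+45*u, "burner",mid+225*u)
# guards front bottoms/top corners
for n_,p in(("gL",(158,174)),("gR",(584,186))):
  P=f(p,153); print(n_,P,(P-mid)@u-180, (P-mid)@np.array([-u[1],u[0],0]))
save({"image":d["image"][140:210,200:290]},"knobcrop",8)
```

```text
front [409.91067194  62.35724676  68.        ] [ 460.5087701  -218.21120181   68.        ] 285.0944087026019 10.222917781456834
[[227 154  39  38 742]] [[245.75067385 171.36927224]]
dial ((246.03167724609375, 173.04415893554688), (37.767364501953125, 38.49671173095703), 87.58989715576172) [476.30370726 -69.01002132  69.        ]
ring [515.04785901 -62.80003781  68.        ]
orange [478.84841237 -28.06664307  68.        ]
bar [503.16321922 -65.10067048 110.        ]
bar [455.16164647 -73.88696267 110.        ]
knob from front [479.49533238 -69.94044974  68.        ] burner [656.63777784 -37.99433859  68.        ]
gL [522.2006678   87.03648764 153.        ] -65.11260978281872 146.90560653358318
gR [ 573.32287567 -202.99453314  153.        ] -66.27622260081269 -147.59417132352988
```

View pics/knobcrop.png

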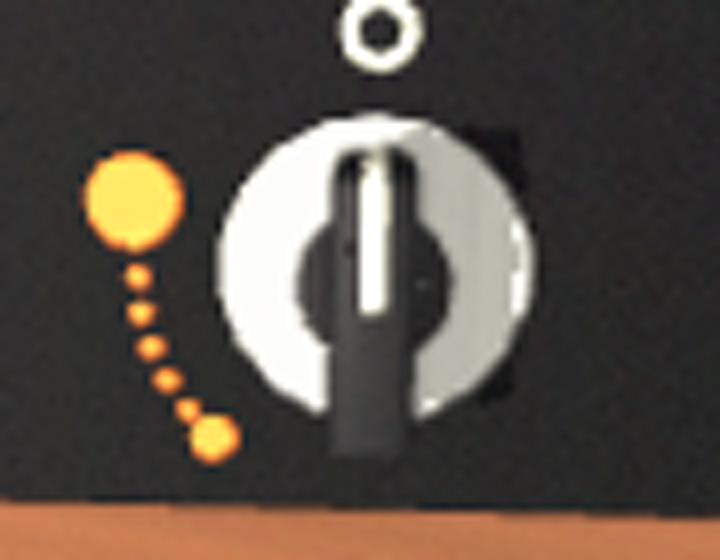

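The knob bar lies at yaw of about 10.1° with its centre near (477.5, -69.5), which agrees with the front-edge estimate within about 2 mm.

```bash
python3 plan.py 490,-73,300,11.5 "477.7,-68.8,130,10;477.7,-68.8,88,10"
```

```text
[477.7, -68.8, 130.0, 10.0] [-1.122, -0.657, 17.0, 0.0, -0.0, 0.026] dist 170.0 deg 1.5
[477.7, -68.8, 88.0, 10.0] [-1.122, -0.657, 21.2, 0.0, -0.0, 0.026] dist 212.0 deg 1.5
```

Emit:
move_arm(increments=[-1.12,-0.66,5.5,0,0,0.026,-1.12,-0.66,11,0,0,0.026,-1.12,-0.66,16,0,0,0.026,-1.12,-0.66,19,0,0,0.026,-1.12,-0.66,20.5,0,0,0.026,-1.12,-0.66,21.2,0,0,0.026,-1.12,-0.66,21.2,0,0,0.026], jaw=4.5)

```text
time_s: 3.1
tool_pos: [478.1, -69.3, 88.8]
tool_rot: [0.996, 0.087, 0.001, 0.0]
ft_force: [0.8, -0.3, 0.7]
finger_gap: 0.472
```

Run:
```python
from h import *
d=get_image("wrist"); save(d,"wrist3",1.5)
s=sense();print(s["tool_pos"],R.from_quat(s["tool_rot"]).as_matrix()[:,0],s["ft_force"],s["finger_gap"])
print(proj(d,[[477.5,-69.5,110],[477.5+22.6,-65.5,110],[477.5-22.6,-73.5,110]])*1.5)
```

```text
[478.50031596 -69.22469152  89.31313599] [0.98483553 0.17347882 0.00202139] [-0.38560269  0.82186447  0.65144332] 0.4732049665413659
[[377.48095635 352.82331251]
 [377.52651101 296.92730577]
 [377.43808025 405.43664535]]
```

View pics/wrist3.png

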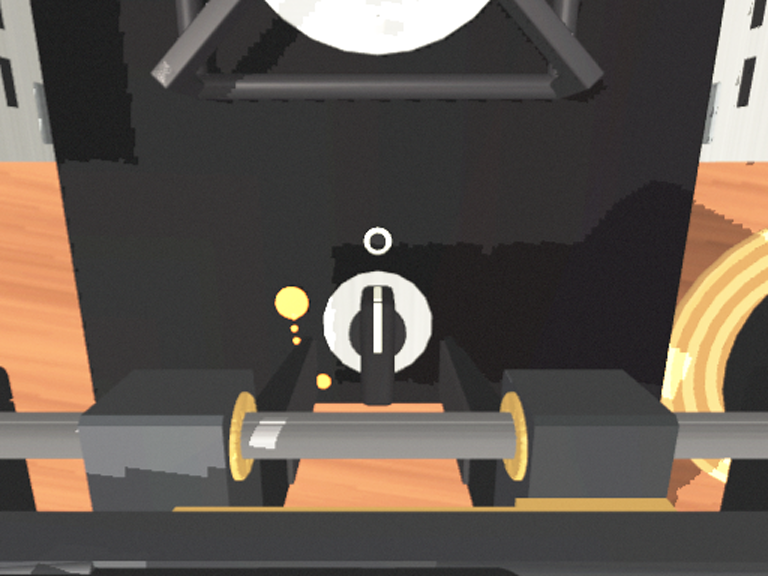

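The knob bar, column 377, rows 290–404, matches the projection and lies between the fingers. I'll close on it.

Emit:
move_arm(increments=[0,0,0.15,0,0,0,0,0,0.15,0,0,0,0,0,0.15,0,0,0,0,0,0.15,0,0,0,0,0,0.15,0,0,0,0,0,0.15,0,0,0], jaw=0)

```text
time_s: 3.9
tool_pos: [477.5, -68.7, 86.4]
tool_rot: [0.996, 0.087, -0.0, -0.0]
ft_force: [-0.2, -0.0, -0.7]
finger_gap: 0.005
```

Run:
```python
from h import *
d=get_image("wrist"); e=get_image("scene"); s=sense();print(s["tool_pos"],s["finger_gap"],s["ft_force"])
a=cv2.resize(d["image"][140:384,100:420],None,fx=1.9,fy=1.9); c=e["image"]; p=proj(e,[477.5,-69.5,100])[0].astype(int); print(p)
b=cv2.resize(c[p[1]-45:p[1]+45,p[0]-45:p[0]+45],(190,190)); b=cv2.resize(c[p[1]-40:p[1]+40,p[0]-30:p[0]+30],(190*1,253))
b=cv2.copyMakeBorder(b,0,a.shape[0]-253,0,0,cv2.BORDER_CONSTANT); cv2.imwrite("pics/k4.png",np.hstack([a,b])[:,:,::-1])
```

```text
[477.48477462 -68.73140302  86.42982568] 0.0034116173526117692 [ 0.22955808 -0.14425382 -0.0150296 ]
[263 183]
```

View pics/k4.png

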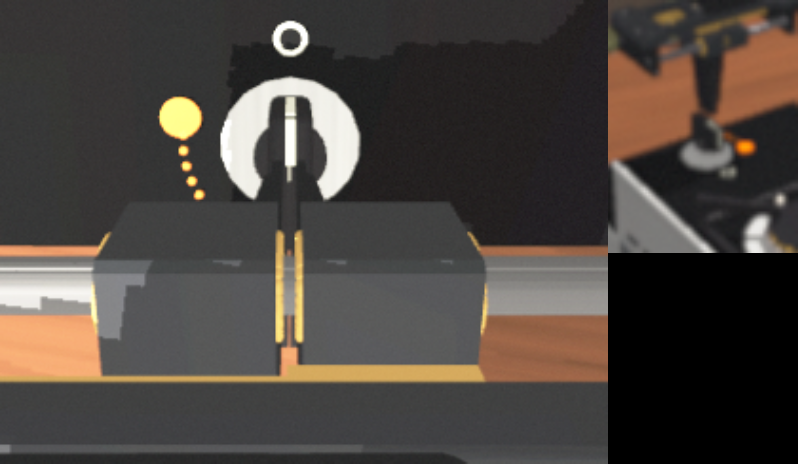

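Run:
```python
from h import *
out=[]
s=sense(); T=s["tool_pos"]
for n in("wrist","scene","side"):
    d=get_image(n); p=proj(d,T)[0]; print(n,p, proj(d,[477.5,-69.5,110])[0],proj(d,[455,-73.5,110])[0],proj(d,[500,-65.5,110])[0])
    r={"wrist":60,"scene":25,"side":25}[n]; sc=264/(2*r); x0,y0=p-r
    c=cv2.warpAffine(d["image"],np.array([[sc,0,-x0*sc],[0,sc,-y0*sc]]),(264,400),flags=cv2.INTER_LINEAR)
    c=np.ascontiguousarray(np.clip(c.astype(float)*1.8,0,255).astype(np.uint8))
    for P,col in((T,(255,0,0)),(T+[0,0,19],(255,0,255)),([455,-73.5,110],(0,255,0)),([500,-65.5,110],(0,255,255))):
        q=(proj(d,P)[0]-[x0,y0])*sc; cv2.circle(c,tuple(int(v) for v in q),3,col,1)
    out.append(c)
cv2.imwrite("pics/k5.png",np.hstack(out)[:,:,::-1])
```

```text
wrist [251.50225116 222.2677678 ] [252.76509253 235.89189487] [252.70557794 271.20210137] [252.82834066 198.35010296]
scene [263.57995953 186.62138186] [263.3584066  180.46742339] [259.55147879 177.4022748 ] [267.26914827 183.61684989]
side [239.3747896 194.503266 ] [239.42440985 189.34427714] [235.46641621 191.43133177] [243.30533196 187.29824695]
```

View pics/k5.png

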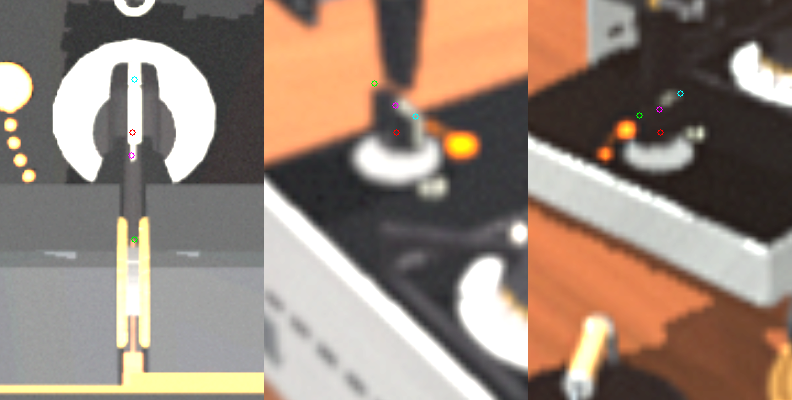

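The gap closed to 0 without catching the bar, and in the scene crop the fingers end near z≈112, level with the top of the bar, though the TCP reads 86. I'll back up a little and measure where the fingertips really are, rather than guess.

Emit:
move_arm(increments=[0,0,-4,0,0,0,0,0,-7,0,0,0,0,0,-7,0,0,0,0,0,-7,0,0,0,0,0,-7,0,0,0], jaw=4.5)

```text
time_s: 4.78
tool_pos: [476.4, -68.5, 154.6]
tool_rot: [0.996, 0.087, -0.001, -0.001]
ft_force: [0.4, 0.4, -0.4]
finger_gap: 0.453
```

Run:
```python
from h import *
out=[]
s=sense(); T=s["tool_pos"]; print(T,s["finger_gap"])
for n in("wrist","scene","side"):
    d=get_image(n); p=proj(d,T+[0,0,30])[0]; print(n,p)
    r={"wrist":90,"scene":35,"side":35}[n]; sc=264/(2*r); x0,y0=p-r
    c=cv2.warpAffine(d["image"],np.array([[sc,0,-x0*sc],[0,sc,-y0*sc]]),(264,400),flags=cv2.INTER_LINEAR)
    c=np.ascontiguousarray(np.clip(c.astype(float)*1.8,0,255).astype(np.uint8))
    Rm=R.from_quat(s["tool_rot"]).as_matrix(); g=s["finger_gap"]*95/2
    for z,col in((0,(255,0,0)),(-19,(255,0,255)),(-40,(0,255,0))):
      for y in(-g,g):
        q=(proj(d,T+Rm@[0,y,z])[0]-[x0,y0])*sc; cv2.circle(c,tuple(int(v) for v in q),3,col,1)
    out.append(c)
cv2.imwrite("pics/k6.png",np.hstack(out)[:,:,::-1])
```

```text
[476.42078678 -68.45229373 154.57766329] 0.45314745417382424
wrist [251.37579327 240.05492179]
scene [263.51465854 159.74877757]
side [238.8074792  172.25243925]
```

View pics/k6.png

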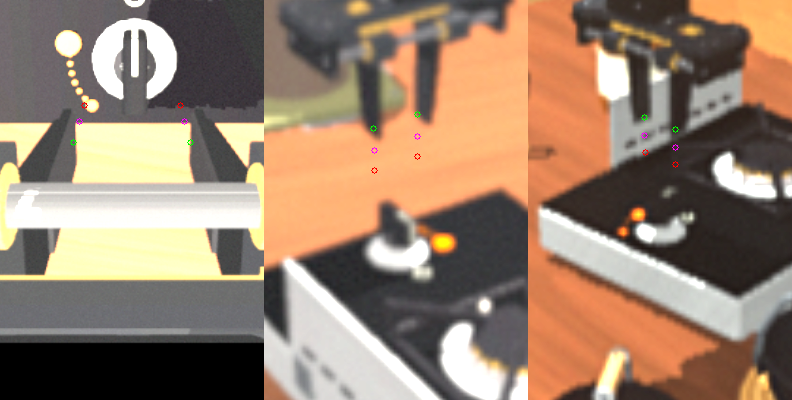

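The fingertips plainly end well short of the reported TCP in all three views: the marks for 40 mm behind the TCP lie on the tips, not the TCP marks. I'll quantify that numerically.

Run:
```python
from h import *
s=sense(); T=s["tool_pos"]; Rm=R.from_quat(s["tool_rot"]).as_matrix(); g=s["finger_gap"]*95/2
for n,fx in(("scene",10),("side",0)):
    d=get_image(n); V=d["image"].max(2)
    for y in(-g-4,-g-8,g+4,g+8):
        zs=np.arange(-70,6,2); P=[T+Rm@[fx,y,z] for z in zs]; q=proj(d,P)
        print(n,round(y),[int(cv2.remap(V,np.float32([[a[0]]]),np.float32([[a[1]]]),cv2.INTER_LINEAR)[0,0]) for a in q][::1])
print(list(zs))
```

```text
scene -26 [40, 41, 43, 43, 45, 46, 47, 48, 49, 49, 51, 56, 61, 64, 69, 73, 85, 99, 121, 141, 155, 163, 166, 167, 167, 167, 167, 167, 168, 170, 170, 170, 169, 167, 166, 166, 166, 165]
scene -30 [65, 67, 70, 72, 76, 79, 81, 80, 83, 86, 87, 93, 102, 111, 119, 123, 126, 128, 136, 147, 156, 163, 165, 167, 167, 168, 168, 168, 169, 170, 170, 169, 168, 167, 167, 167, 167, 166]
scene 26 [35, 33, 33, 33, 34, 35, 36, 35, 35, 37, 38, 39, 41, 44, 53, 67, 87, 111, 134, 148, 159, 163, 165, 164, 163, 162, 165, 167, 169, 170, 171, 168, 165, 164, 162, 162, 161, 160]
scene 30 [34, 35, 34, 33, 32, 31, 32, 34, 34, 33, 32, 35, 44, 64, 88, 111, 131, 145, 154, 159, 163, 165, 163, 162, 161, 163, 165, 167, 168, 169, 170, 168, 167, 164, 163, 163, 162, 161]
side -26 [33, 33, 33, 33, 33, 33, 32, 32, 33, 33, 32, 31, 30, 30, 31, 34, 42, 57, 72, 88, 99, 100, 100, 97, 95, 89, 82, 78, 74, 78, 85, 92, 97, 101, 99, 96, 83, 68]
side -30 [33, 33, 33, 34, 33, 32, 32, 32, 32, 33, 33, 32, 32, 31, 30, 30, 31, 40, 50, 65, 81, 90, 96, 99, 98, 97, 95, 93, 90, 87, 90, 93, 96, 100, 101, 101, 96, 85]
side 26 [27, 27, 27, 26, 27, 2
[... 152 characters left out ...]
27, 27, 27, 26, 26, 28, 29, 29, 29, 30, 31, 36, 41, 41, 41, 34, 26, 26, 29, 31, 32, 32, 31, 30, 29, 29, 28, 28, 29, 31, 32, 32, 31, 30, 31]
[np.int64(-70), np.int64(-68), np.int64(-66), np.int64(-64), np.int64(-62), np.int64(-60), np.int64(-58), np.int64(-56), np.int64(-54), np.int64(-52), np.int64(-50), np.int64(-48), np.int64(-46), np.int64(-44), np.int64(-42), np.int64(-40), np.int64(-38), np.int64(-36), np.int64(-34), np.int64(-32), np.int64(-30), np.int64(-28), np.int64(-26), np.int64(-24), np.int64(-22), np.int64(-20), np.int64(-18), np.int64(-16), np.int64(-14), np.int64(-12), np.int64(-10), np.int64(-8), np.int64(-6), np.int64(-4), np.int64(-2), np.int64(0), np.int64(2), np.int64(4)]
```

The tips end about 36 ± 2 mm behind the reported TCP, so I'll use that as the true finger end. I'll descend to a reported z of about 51, putting the true tips at about 87, and close.

Emit:
move_arm(increments=[0,0,5,0,0,0,0,0,8.5,0,0,0,0,0,10.0,0,0,0,0,0,10.5,0,0,0,0,0,10.5,0,0,0,0,0,10.5,0,0,0])

```text
time_s: 5.78
tool_pos: [478.8, -69.0, 53.1]
tool_rot: [0.996, 0.087, 0.001, 0.0]
ft_force: [-0.6, -0.8, 1.2]
finger_gap: 0.475
```

Emit:
move_arm(increments=[0,0,0,0,0,0,0,0,0,0,0,0,0,0,0,0,0,0,0,0,0,0,0,0,0,0,0,0,0,0], jaw=0)

```text
time_s: 6.4
tool_pos: [477.6, -69.0, 51.6]
tool_rot: [0.996, 0.087, 0.0, 0.0]
ft_force: [-0.3, -0.9, 0.2]
finger_gap: 0.143
```

Gripped at 14 mm, so the offset is confirmed. Now I'll press down.

Emit:
move_arm(increments=[0,0,0.3,0,0,0,0,0,0.6,0,0,0,0,0,0.7,0,0,0,0,0,0.7,0,0,0])

```text
time_s: 6.9
tool_pos: [477.6, -69.0, 45.5]
tool_rot: [0.996, 0.087, -0.0, 0.0]
ft_force: [-5.1, -1.0, 8.3]
finger_gap: 0.144
```

Emit:
move_arm(increments=[0,0,0.7,0,0,-0.16,0,0,0.7,0,0,-0.32,0,0,0.7,0,0,-0.48,0,0,0.7,0,0,-0.64,0,0,0.7,0,0,-0.8,0,0,0.7,0,0,-0.96,0,0,0.7,0,0,-1.12,0,0,0.7,0,0,-1.27,0,0,0.7,0,0,-1.31,0,0,0.7,0,0,-1.31])

```text
time_s: 8.15
tool_pos: [476.8, -66.9, 43.4]
tool_rot: [0.737, 0.676, -0.0, -0.003]
ft_force: [-21.7, 7.5, 41.0]
finger_gap: 0.145
```

I stacked the press onto the already pressed pose, which pushed harder than intended (41 N at the wrist). I'm easing off straight away.

Emit:
move_arm(increments=[0,0,-0.8,0,0,0,0,0,-1.3,0,0,0,0,0,-1.3,0,0,0,0,0,-1.3,0,0,0])

```text
time_s: 8.65
tool_pos: [476.5, -66.8, 49.8]
tool_rot: [0.737, 0.676, 0.001, -0.002]
ft_force: [-2.9, 6.2, 3.5]
finger_gap: 0.146
```

Emit:
move_arm(increments=[0,0,0,0,0,0,0,0,0,0,0,0,0,0,0,0,0,0], jaw=4.5)

```text
time_s: 9.02
tool_pos: [477.7, -69.0, 50.4]
tool_rot: [0.737, 0.676, -0.0, 0.0]
ft_force: [-0.5, -0.1, -0.8]
finger_gap: 0.407
```

Emit:
move_arm(increments=[0,0,-3,0,0,0,0,0,-8,0,0,0,0,0,-14,0,0,0,0,0,-20,0,0,0,0,0,-25,0,0,0,0,0,-25,0,0,0,0,0,-25,0,0,0])

```text
time_s: 9.9
tool_pos: [477.3, -68.8, 299.6]
tool_rot: [0.737, 0.676, -0.0, -0.0]
ft_force: [-0.0, -0.5, -1.1]
finger_gap: 0.474
```

Run:
```python
from h import *
import pickle
d=get_image("wrist"); e=get_image("scene"); pickle.dump((d,e),open("d5.pkl","wb"))
s=sense();T=s["tool_pos"];print(T,R.from_quat(s["tool_rot"]).as_matrix()[:,0],s["time_s"],s["ft_force"])
p=proj(d,[477.5,-69.5,90])[0]; print(p)
x,y=p.astype(int); c=d["image"][max(0,y-50):y+50,max(0,x-60):x+60]; print("crop origin",max(0,x-60),max(0,y-50))
a=cv2.resize(c,None,fx=3.3,fy=3.3); b=cv2.resize(d["image"],(a.shape[0]*512//384,a.shape[0]))
cv2.imwrite("pics/k7.png",np.hstack([a,b])[:,:,::-1]); print(a.shape,b.shape)
```

```text
[476.62425966 -68.58398527 298.04271738] [8.60149294e-02 9.96293694e-01 5.54394113e-04] 10.0 [ 0.3449751   0.00740719 -0.84509779]
[252.36014069 167.72606174]
crop origin 192 117
(330, 396, 3) (330, 440, 3)
```

View pics/k7.png

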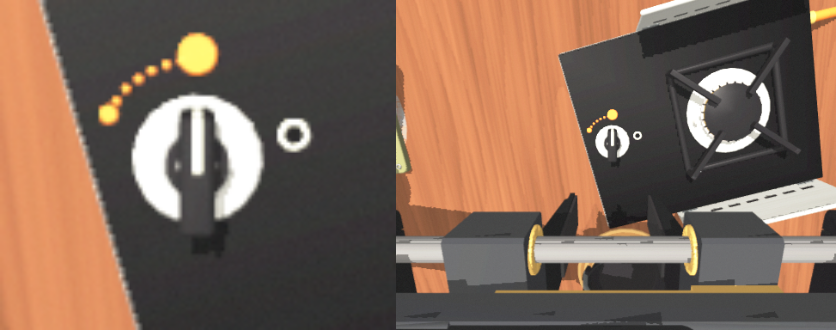

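The knob pointer now points at the large orange mark. Next, the pan.

```bash
python3 - <<'E'
from h import *
import pickle
d,e=pickle.load(open("d5.pkl","rb")); f=lambda p,z:onz(d,((p[0]-396)*512/440,p[1]*512/440),z)
A,B,C,E_=[f(p,104)[:2] for p in((667,72),(798,152),(787,40),(694,178))]
t=np.linalg.solve(np.c_[B-A,-(E_-C)],C-A); print("burner by arms",A+t[0]*(B-A), (A+B)/2,(C+E_)/2, np.linalg.norm(A-B))
m=(d["image"].min(2)>170).astype(np.uint8); w=np.zeros_like(m); w[70:190,330:450]=1
n,l,st,c=cv2.connectedComponentsWithStats(m*w); 
for i in range(1,n):
    if st[i,4]>200:
        pts=np.argwhere(l==i)[:,::-1].astype(np.float32); el=cv2.fitEllipse(cv2.convexHull(pts)); print(st[i],el,onz(d,el[0],75))
E
python3 plan.py 477.7,-68.8,300.5,85.07 "483,-352,280,148"
```

```text
burner by arms [652.53651712 -40.09323276] [649.88788461 -38.29359589] [653.72225209 -38.37046863] 222.22563518655744
[ 352   79   67   29 1066] ((385.20281982421875, 93.41607666015625), (27.177562713623047, 64.30834197998047), 81.47276306152344) [649.39924677   6.99324599  75.        ]
[419  97  16  50 467] ((425.89593505859375, 121.64378356933594), (16.917356491088867, 49.11245346069336), 178.4495391845703) [701.51063487 -31.71273934  75.        ]
[ 338  105   32   67 1171] ((354.1597900390625, 138.5660400390625), (30.167665481567383, 65.02594757080078), 168.14781188964844) [610.77791925 -45.3663423   75.        ]
[372 150  53  27 557] ((397.5975646972656, 163.81576538085938), (18.63298988342285, 55.14112091064453), 65.88615417480469) [667.36396224 -82.96513895  75.        ]
[483.0, -352.0, 280.0, 148.0] [-28.17, 2.962, 2.05, -0.0, 0.0, -1.098] dist 284.0 deg 62.9
```

Emit:
move_arm(increments=[-28.2,3,2,0,0,-1.098,-28.2,3,2,0,0,-1.098,-28.2,3,2,0,0,-1.098,-28.2,3,2,0,0,-1.098,-28.2,3,2,0,0,-1.098,-28.2,3,2,0,0,-1.098,-28.2,3,2,0,0,-1.098,-28.2,3,2,0,0,-1.098,-28.2,3,2,0,0,-1.098], jaw=6)

```text
time_s: 11.12
tool_pos: [483.3, -351.5, 280.3]
tool_rot: [0.276, 0.961, 0.0, -0.0]
ft_force: [0.1, 0.5, -0.2]
finger_gap: 0.632
```

```bash
cat > pan.py <<'E'
from h import *
import pickle,sys
d=get_image("wrist"); e=get_image("scene"); f=get_image("side"); pickle.dump((d,e,f),open("d6.pkl","wb"))
s=sense();print(s["tool_pos"],R.from_quat(s["tool_rot"]).as_matrix()[:,0],s["time_s"])
res={}
for n,im in(("w",d),("s",e),("f",f)):
    hsv=cv2.cvtColor(im["image"],cv2.COLOR_RGB2HSV); m=cv2.inRange(hsv,(8,60,130),(30,175,255))
    p=proj(im,[483,-352,138])[0]; w=np.zeros_like(m); r=80 if n=="w" else 22; cv2.circle(w,tuple(int(v) for v in p),r,1,-1)
    q,l,st,c=cv2.connectedComponentsWithStats(m*w)
    for i in np.argsort(-st[1:,4])[:2]+1:
        pts=np.argwhere(l==i)[:,::-1].astype(np.float32); b=cv2.minAreaRect(pts); print(n,p.round(),st[i],np.round(b[0],1),np.round(b[1],1),round(b[2],1))
        if n=="w": bb=cv2.boxPoints(b); print(np.array([onz(im,x,142) for x in bb]).round(1).tolist(), onz(im,b[0],142))
    print()
cv2.imwrite("pics/pan.png",np.hstack([cv2.resize(d["image"],(560,420)),cv2.resize(e["image"][170:260,130:230],(240,216)).repeat(1,0) if 0 else cv2.copyMakeBorder(cv2.resize(e["image"][160:250,130:230],(240,216)),0,204,0,0,cv2.BORDER_CONSTANT)])[:,:,::-1])
E
python3 pan.py
```

```text
[ 483.30953698 -351.81861189  280.70890903] [-8.47939300e-01  5.30093171e-01 -4.16179596e-04] 11.275
w [251. 179.] [ 171  102  161  157 5583] [250.9 180.6] [159.8 154.5] 3.1
[[505.0, -478.1, 142.0], [373.6, -373.2, 142.0], [465.1, -242.3, 142.0], [609.5, -330.6, 142.0]] [ 483.85653693 -353.29749383  142.        ]
w [251. 179.] [243 143  18  70 511] [251.5 177.5] [69. 17.] 90.0
[[446.0, -339.2, 142.0], [455.2, -324.3, 142.0], [518.8, -363.3, 142.0], [509.0, -379.1, 142.0]] [ 481.35215495 -350.93172134  142.        ]

s [176. 193.] [169 185  15  17 134] [177.  192.5] [ 8.3 18. ] 33.7
s [176. 193.] [195 197   2   2   3] [195.8 197.3] [1.4 0.7] 45.0

f [291. 212.] [280 209  22   8 137] [290.6 212.6] [ 6.5 21.1] 86.2
f [291. 212.] [305 217   6   5  18] [307.9 218.7] [5.8 3.1] 26.6
```

View pics/pan.png

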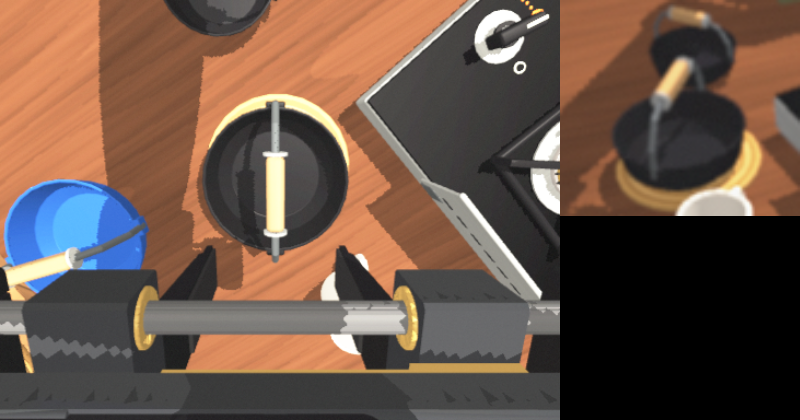

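The picture shows the wooden grip vertical and centred between the fingers (column 275 of 560, rows 154–235), so yaw 148° is right.

Emit:
move_arm(increments=[0.12,0,5,0,0,0,0.12,0,10,0,0,0,0.12,0,15,0,0,0,0.12,0,18.5,0,0,0,0.12,0,20,0,0,0,0.12,0,20.4,0,0,0,0.12,0,20.4,0,0,0])

```text
time_s: 12.15
tool_pos: [483.1, -352.4, 78.1]
tool_rot: [0.276, 0.961, -0.001, 0.001]
ft_force: [-0.2, 0.4, -0.5]
finger_gap: 0.631
```

Emit:
move_arm(increments=[0,0,0,0,0,0,0,0,0,0,0,0,0,0,0,0,0,0,0,0,0,0,0,0,0,0,0,0,0,0,0,0,0,0,0,0], jaw=0)

```text
time_s: 12.9
tool_pos: [482.2, -351.5, 76.4]
tool_rot: [0.276, 0.961, 0.0, -0.0]
ft_force: [0.6, 0.3, 0.2]
finger_gap: 0.186
```

Emit:
move_arm(increments=[0,0,-0.5,0,0,0,0,0,-1.5,0,0,0,0,0,-4,0,0,0,0,0,-7,0,0,0,0,0,-10,0,0,0,0,0,-13,0,0,0,0,0,-16,0,0,0,0,0,-18.5,0,0,0,0,0,-20,0,0,0,0,0,-20,0,0,0])

```text
time_s: 14.15
tool_pos: [482.5, -352.0, 277.7]
tool_rot: [0.276, 0.961, -0.0, 0.001]
ft_force: [0.3, 0.6, -4.5]
finger_gap: 0.186
```

```bash
python3 - <<'E'
from h import *
s=sense();print(s["tool_pos"],s["ft_force"],s["torque"],s["finger_gap"],s["qpos"])
E
python3 plan.py 482,-351.4,276.5,148 "654,-38.3,276.5,148;654,-38.3,276.5,180"
```

```text
[ 482.53018683 -351.98562823  277.73654408] [ 0.31848224  0.58230955 -4.52758923] [ 0.04995965 -0.11824197 -0.00429435] 0.18571825176481346 [-7.20084369e-01 -3.64500329e-02  1.65185418e+00 -4.93162431e-06
  1.52391519e+00 -1.73205469e+00]
[654.0, -38.3, 276.5, 148.0] [2.005, 35.667, 0.0, 0.0, 0.0, 0.0] dist 357.0 deg 0.0
[654.0, -38.3, 276.5, 180.0] [2.005, 35.667, 0.0, 0.0, 0.0, -0.559] dist 357.0 deg 32.0
```

Emit:
move_arm(increments=[0.1,2,0,0,0,0,0.35,6,0,0,0,0,0.6,10.5,0,0,0,0,0.85,15,0,0,0,0,1.1,19.5,0,0,0,0,1.35,24,0,0,0,0,1.6,28.5,0,0,0,0,1.85,32.5,0,0,0,0,1.95,34.8,0,0,0,0,2,35.7,0,0,0,0])

```text
time_s: 15.4
tool_pos: [654.3, -37.1, 275.1]
tool_rot: [0.275, 0.961, -0.0, -0.001]
ft_force: [-0.1, 0.1, -4.7]
finger_gap: 0.184
```

Emit:
move_arm(increments=[0,0,0,0,0,0,0,0,0,0,0,0,0,0,1,0,0,0,0,0,2.5,0,0,0,0,0,4,0,0,0,0,0,5,0,0,0,0,0,5,0,0,0])

```text
time_s: 16.27
tool_pos: [653.6, -38.2, 224.5]
tool_rot: [0.276, 0.961, -0.0, -0.002]
ft_force: [-0.4, 0.1, -5.1]
finger_gap: 0.188
```

```bash
cat > chk.py <<'E'
from h import *
import pickle,sys
s=sense();print(s["tool_pos"],R.from_quat(s["tool_rot"]).as_matrix().round(4).tolist(),s["ft_force"],s["torque"],s["finger_gap"])
I={n:get_image(n) for n in("scene","side","wrist")}; pickle.dump(I,open("d7.pkl","wb"))
G=s["tool_pos"]
tiles=[]
for n,(w,h) in (("scene",(90,100)),("side",(90,100))):
    d=I[n]; p=proj(d,[654,-38,150])[0].astype(int); c=d["image"][p[1]-h//2-5:p[1]+h//2-5,p[0]-w//2:p[0]+w//2]
    tiles.append(cv2.resize(np.clip(c.astype(float)*1.5,0,255).astype(np.uint8),(378,420),interpolation=cv2.INTER_CUBIC)); print(n,"origin",p[0]-w//2,p[1]-h//2-5)
cv2.imwrite("pics/%s.png"%sys.argv[1],np.hstack(tiles)[:,:,::-1])
E
python3 chk.py c1
```

```text
[653.56975568 -38.19402639 224.48599821] [[-0.8479, 0.5301, -0.0031], [0.5301, 0.8479, 0.0004], [0.0028, -0.0013, -1.0]] [-0.40283772  0.0938219  -5.1431681 ] [ 0.055136   -0.1595069   0.01911883] 0.18800112541629482
scene origin 252 141
side origin 223 110
```

View pics/c1.png

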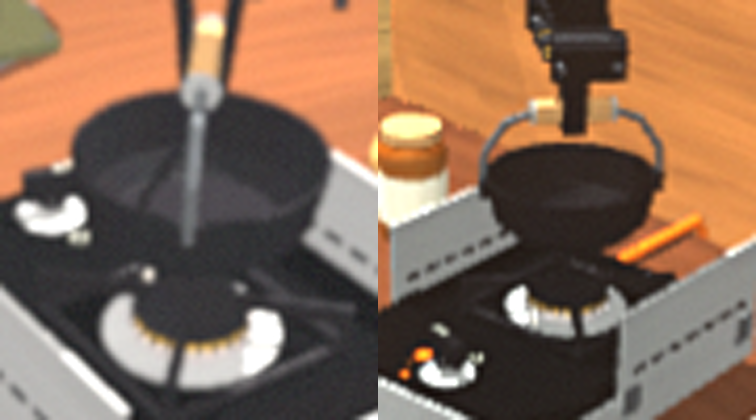

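The pan is clear of the support and centred between the guards, and its grip is held at the middle. I'll check level, centring and height numerically before the last descent.

```bash
cat > lev.py <<'E'
from h import *
import pickle
I=pickle.load(open("d7.pkl","rb")); s=sense(); T=s["tool_pos"]; C=T+[0,0,56.6]; u=np.array([-.848,.53,0])
print("expected grip centre",C.round(1),"underside",(C[2]-125).round(1))
# bar axis direction in side & wrist images vs level prediction
for n,box in(("side",30),("scene",30),("wrist",100)):
    d=I[n]; p=proj(d,[C+38*u,C-38*u,C]); hsv=cv2.cvtColor(d["image"],cv2.COLOR_RGB2HSV); m=cv2.inRange(hsv,(8,60,110),(30,140,255))
    w=np.zeros_like(m); L=np.linalg.norm(p[0]-p[1]); cv2.line(w,tuple(int(v) for v in p[0]),tuple(int(v) for v in p[1]),1,max(8,int(L*.3))); 
    pts=np.argwhere(m*w)[:,::-1].astype(np.float32); b=cv2.minAreaRect(pts); q=cv2.boxPoints(b)
    pc=cv2.PCACompute(pts,None)[1][0]; v=p[0]-p[1]
    print(n,"pred ends",p.round(1).tolist(),"obs centre",np.round(b[0],1),"size",np.round(b[1],1),"ang pred/obs",np.degrees(np.arctan2(v[1],v[0])).round(1)%180,np.degrees(np.arctan2(pc[1],pc[0])).round(1)%180)
# pan dark silhouette in side view: rim extremes
d=I["side"]
for nm,P in(("rim+u",C+[0,0,-65]+86*u),("rim-u",C+[0,0,-65]-86*u),("base+u",C+[0,0,-125]+58*u),("base-u",C+[0,0,-125]-58*u)): 
    q=proj(d,P)[0]; print(nm,((q-[223,110])*4.2+[378,0]).round())
ts=np.linspace(0,2*np.pi,40)
img=d["image"].copy(); big=cv2.resize(img[110:210,223:313],(756,840),interpolation=cv2.INTER_CUBIC); big=np.clip(big.astype(float)*2.5,0,255).astype(np.uint8)
d2=I["scene"]; big2=cv2.resize(d2["image"][141:241,252:342],(756,840),interpolation=cv2.INTER_CUBIC); big2=np.clip(big2.astype(float)*2.5,0,255).astype(np.uint8)
o=[]
for dd,b,og in((d,big,(223,110)),(d2,big2,(252,141))):
    b=np.ascontiguousarray(b)
    for r,z in((86,-65),(58,-125)):
        q=(proj(dd,[C+[r*np.cos(t),r*np.sin(t),z] for t in ts])-np.array(og))*8.4; cv2.polylines(b,[q.astype(np.int32)],True,(255,0,0),1)
    q=(proj(dd,[C+38*u,C-38*u])-np.array(og))*8.4; cv2.polylines(b,[q.astype(np.int32)],False,(0,255,0),1)
    o.append(cv2.resize(b,(396,440)))
cv2.imwrite("pics/lev.png",np.hstack(o)[:,:,::-1])
E
python3 lev.py
```

```text
expected grip centre [654.9 -38.3 283.8] underside 158.8
side pred ends [[259.8, 136.0], [278.4, 135.3], [269.1, 135.6]] obs centre [268. 136.] size [ 6. 24.] ang pred/obs 177.8 178.9
scene pred ends [[301.5, 147.6], [299.2, 160.7], [300.4, 153.9]] obs centre [301.  150.9] size [ 7.3 15.7] ang pred/obs 99.8 96.9
wrist pred ends [[252.7, 187.8], [252.3, 330.1], [252.5, 263.3]] obs centre [252.  266.5] size [147.  40.] ang pred/obs 90.1 89.7
rim+u [483. 174.]
rim-u [656. 167.]
base+u [511. 229.]
base-u [626. 223.]
```

The picture limit is reached, so I'll check numerically.

```bash
cat > rim.py <<'E'
from h import *
import pickle,sys
z0=float(sys.argv[1]) # commanded TCP z
I=pickle.load(open("d7.pkl","rb")); ts=np.linspace(0,2*np.pi,361)
for n in("side","scene"):
    d=I[n]; V=d["image"].max(2).astype(np.float32)
    C=np.array([654,-38.3,z0+56.5])
    rim=proj(d,[C+[86*np.cos(t),86*np.sin(t),-65] for t in ts]); 
    c0=proj(d,C-[0,0,65])[0]
    # sample brightness across the predicted rim outline (radially, -6..+6 px) at several image directions
    for nm,k in(("left",np.argmin(rim[:,0])),("right",np.argmax(rim[:,0])),("top",np.argmin(rim[:,1]))):
        a=rim[k]; dr={"left":(-1,0),"right":(1,0),"top":(0,-1)}[nm]
        for off in((-12,-6,6,12) if nm=="top" else (0,)):
            # for top: use outline point with the given column offset
            if nm=="top":
                up=rim[rim[:,1]<c0[1]]; a=up[np.argmin(abs(up[:,0]-(c0[0]+off)))]
            x=[a+np.array(dr)*t for t in range(-6,9)]
            print(n,nm,off,a.round(1),[int(cv2.remap(V,np.float32([[p[0]]]),np.float32([[p[1]]]),cv2.INTER_LINEAR)[0,0]) for p in x])
    # bottom left/right silhouette edges per row
    if n=="side":
        for r in range(int(c0[1])-4,int(c0[1])+20,2):
            row=V[r,int(c0[0])-26:int(c0[0])+27].astype(int); print(r,int(c0[0])-26,''.join('#' if v<45 else '+' if v<75 else '.' for v in row))
E
python3 rim.py 226.5
python3 - <<'E'
from h import *
a=[]
for i in range(8):
    get_image("side"); a.append(sense()["tool_pos"])
print(np.mean(a,0),np.std(a,0))
E
```

```text
side left 0 [247.7 150.7] [30, 30, 30, 29, 29, 38, 57, 84, 115, 121, 122, 121, 123, 123, 123]
side right 0 [289.5 151.6] [32, 32, 32, 31, 32, 32, 42, 82, 129, 146, 144, 141, 140, 139, 140]
side top -12 [256.7 144.3] [31, 31, 31, 29, 27, 48, 109, 147, 151, 148, 151, 143, 103, 96, 124]
side top -6 [262.7 143.3] [31, 31, 31, 30, 28, 46, 114, 156, 159, 154, 136, 125, 128, 128, 159]
side top 6 [274.7 143.6] [32, 32, 33, 32, 30, 53, 110, 151, 153, 150, 144, 132, 125, 127, 131]
side top 12 [280.6 144.8] [33, 33, 33, 32, 32, 54, 113, 140, 144, 146, 148, 151, 151, 132, 84]
146 242 ......+....+############################+......+.....
148 242 ......+.+###################################+..+.....
150 242 ......+########################################++....
152 242 .....+##########################################+....
154 242 .....###########################################+....
156 242 .....+########################################.......
158 242 ........#####################################+.......
160 242 ........+####################################........
162 242 .........################
[... 166 characters left out ...]
++.....+######################++................
scene left 0 [267.4 175.3] [41, 41, 41, 41, 60, 106, 144, 158, 160, 159, 158, 158, 158, 158, 158]
scene right 0 [330.9 177.7] [36, 37, 35, 37, 46, 87, 147, 182, 189, 183, 172, 165, 159, 154, 155]
scene top -12 [286.8 161.2] [37, 36, 37, 46, 82, 130, 161, 172, 173, 169, 166, 165, 166, 164, 163]
scene top -6 [293.2 160.4] [37, 38, 40, 51, 82, 121, 146, 154, 154, 150, 143, 140, 140, 138, 134]
scene top 6 [305.  160.9] [35, 37, 38, 49, 64, 71, 66, 58, 51, 49, 49, 51, 53, 53, 56]
scene top 12 [311. 162.] [35, 34, 34, 37, 74, 124, 156, 164, 168, 169, 168, 166, 166, 169, 170]
[654.78082074 -38.34290572 227.16842495] [0.17924199 0.01051878 0.31100329]
```

The rim outline matches the level, centred prediction to about 1 px in both views. Now the last 22 mm down.

Emit:
move_arm(increments=[0,0,0.5,0,0,0,0,0,1.2,0,0,0,0,0,1.8,0,0,0,0,0,2.2,0,0,0,0,0,2.2,0,0,0,0,0,2.2,0,0,0,0,0,2.2,0,0,0,0,0,2.2,0,0,0])

```text
time_s: 17.82
tool_pos: [654.6, -38.4, 204.8]
tool_rot: [0.276, 0.961, 0.0, 0.0]
ft_force: [0.1, 0.2, -4.7]
finger_gap: 0.191
```

```bash
python3 chk.py c2; python3 rim.py 204.5 | grep -v '#'
python3 - <<'E'
from h import *
s=sense(); print(s["time_s"],s["tool_pos"],s["ft_force"],np.abs(s["qvel"]).max())
E
```

```text
[654.62572539 -38.35830916 204.82343854] [[-0.8479, 0.5302, 0.0006], [0.5302, 0.8479, -0.0001], [-0.0005, 0.0002, -1.0]] [ 0.1253075   0.1616163  -4.65129334] [ 0.01286457 -0.12562903 -0.00467854] 0.19101672016186275
scene origin 252 141
side origin 223 110
side left 0 [247.7 155.6] [29, 29, 29, 29, 29, 38, 60, 84, 106, 120, 137, 154, 152, 143, 136]
side right 0 [289.2 156.5] [33, 32, 32, 32, 31, 31, 41, 83, 140, 159, 159, 158, 158, 157, 156]
side top -12 [256.4 149.1] [31, 30, 32, 30, 27, 33, 85, 119, 123, 133, 147, 136, 93, 104, 135]
side top -6 [262.6 148.1] [31, 32, 31, 31, 26, 35, 113, 155, 164, 162, 136, 123, 129, 128, 168]
side top 6 [274.5 148.3] [33, 33, 32, 33, 29, 38, 109, 158, 165, 160, 148, 132, 126, 129, 131]
side top 12 [280.4 149.6] [33, 33, 34, 32, 30, 45, 99, 151, 159, 155, 153, 149, 143, 118, 81]
scene left 0 [267.3 182.2] [41, 41, 41, 39, 38, 40, 49, 59, 64, 57, 48, 46, 49, 52, 56]
scene right 0 [330.1 184.6] [36, 35, 35, 35, 39, 56, 84, 110, 121, 124, 123, 123, 122, 122, 123]
scene top -12 [286.5 167.8] [37, 36, 36, 41, 64, 105, 138, 155, 162, 167, 168, 167, 167, 169, 172]
scene top -6 [292.4 167.1] [36, 36, 36, 38, 59, 103, 136, 146, 151, 157, 161, 159, 158, 157, 161]
scene top 6 [304.6 167.5] [35, 38, 44, 51, 59, 66, 67, 65, 63, 61, 58, 56, 58, 61, 64]
scene top 12 [310.5 168.6] [34, 34, 34, 37, 56, 100, 143, 162, 162, 163, 166, 166, 163, 162, 164]
17.975 [654.50135145 -38.3343881  204.56183975] [ 1.0646892  -0.09630263 -5.19906528] 0.002264510554970755
```

```bash
python3 -c "
from bench import *
print(finish_job())"
```

```text
the job is handed in; nothing more can be done
None
```

I lit the hob at the large orange mark, carried the iron roasting pan over the wind guard, and handed in with it held still over the burner, still in the gripper. No verdict was reported. The clock read about 18 s.

**Knob:** I pressed it down 6 mm, turned it 75° anticlockwise, eased off and let go. A wrist picture afterwards showed the pointer at the large orange mark. I did not measure separately that it had sprung back up.

**Pan:** I gripped it mid-handle (17.7 mm gap on the 18 mm grip), lifted it to about 210 mm, crossed above the guard and lowered it.

**Final position:**
- The measured TCP was (654.5, -38.3), against a burner axis estimated at about (654, -38) and good to 2–3 mm.
- The underside works out at about 136 mm, or 30 mm above the support.
- The rim outline matched a level, centred pan to about 1 px in the side and scene views. The scene view's top edge was about 1 px low (2–3 mm).
- Wrist force was steady at about -5 N, which is just the pan's weight.

**What went wrong or disagreed:**
- **Finger length:** the fingertips end about 36 mm short of the reported TCP, contrary to the description. My first close on the knob therefore caught nothing. I measured the offset in the pictures and the next grasps confirmed it.
- **Extra push:** while turning the knob I stacked the press by mistake and the wrist force rose to about 41 N for about a second. The force limits you gave are 120 N at the wrist and 40 N for the arm or the gripper's body; here only the fingers were meant to be touching.
- **Torque reading:** the wrist showed about -0.13 N m with the pan held. I could not explain it, but the pictures showed no tilt.
- **Picture limit:** my last picture request went over the limit of 12, so the final pose was checked only numerically.

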